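# Snap an interface module into its carrier bay and latch it

### The arm

A 7-joint arm with a two-finger parallel gripper is mounted at the origin on a cart in front of the work surface, level with it; the furniture and walls round the work are solid. World frame = base frame: x ahead of the robot, y to its left, z up, the work surface at z = 0. Lengths are in m, angles in rad, forces in N, time in s.
With the tool pointing down it reaches from about 0.4 to 0.925 m from the base axis. Payload 5.6 kg.
Tool frame: the origin (TCP) lies at the very end of the fingers, on their centre line; the grasp point (between the pads) lies hold_point_z behind it (hold_point_z is the distance from the TCP to the grasp point, in m); z points along the fingers, y is the line along which they close (so a half turn about z gives the same grasp; the last joint's range is limited). The gripper opens to 85 mm and grips with 20 to 120 N. Pads are 22 mm wide; open, the fingers measure 114 mm over their backs; the gripper's body (76 mm by 85 mm) begins 54 mm behind the grasp point. The pads swing forward as they close: fully open they stand 13 mm farther back than shut.
Start: joints at [-1.377, 0.468, -0.012, 1.603, 0.006, 1.071, -0.056], TCP at [0.153, 0.632, 0.231] pointing down, gripper open.
Joint ranges: [-2.53, 2.53], [-0.31, 2.02], [-1.57, 1.55], [0.28, 2.44], [-1.29, 4.43], [0.15, 1.84], [-2.92, 2.92]. Speed limits (rad/s): [2.57, 2.57, 3.14, 3.14, 3.14, 3.14, 3.14].

### API

Orientations are given as a rotation vector (axis times angle).
In Python, from cell import get_state, camera, sign_off, hold_point_z gives the robot as it stands.
- The arm moves only by the shell command python3 -m handwheel 'ROWS' [FORCE]. ROWS is JSON, a list that holds one entry, the list of rows, each a list of 5 numbers: the closure in counts, from 0 (fully open) to 255 (shut), then the shift along the tool's x, y, z in cm, then the turn about the tool's z in rad. A call has 1 to 12 rows; each row shifts and turns the commanded pose from where the row before left it, along the tool's axes as they then stand; what a row does not reach is not made up. A row lasts 1/10 s, in which the tool goes at most 50 mm and 8.59 degrees, less where a joint would pass 70% of its speed; a pose out of reach is approached as far as the arm can. A call is refused whole if a number of a shift passes 5 or a number of a turn 0.15, either way. A call with a gripper value outside its range is refused whole. The fingers move at their own pace and stop on an object; FORCE is the grip in N (left out, the last holds). Time passes only in rows, so rows that do not move let the fingers close. It gives the time, the measured TCP pose, the force, the opening and the grip force at its end, in the units of the state.
- get_state(): the state, without advancing time (a new reading comes with each control period).
- camera(name): name is "scene" or "top"; returns a dict with "image" (420x560x3 uint8, red, green, blue), "z_map" (420x560 float32, m along the optical axis (not along the pixel's ray), 0 where there is no reading), "mtx" (3x3 intrinsics, pixels), "k1" (the pictures are not rectified: a ray, as slopes to the right and down, at radius r is drawn at 1 + k1 r^2 times it, then the intrinsics apply), "R" (3x3) and "t" (3): a world point X has camera coordinates R X + t. Camera axes: x right, y down, z forward; pixel columns grow to the right and rows downward; lengths in m; the calibration is good to about 2 mm. A picture is of the moment at which its call begins.
- sign_off(): hands the job in; it is judged then, once.
The state is a dict: "t": time; "qpos": joint angles; "qvel": joint speeds; "joint_efforts": joint torques, N m; "tcp_pos": TCP position; "ee_rot": TCP orientation; "wrist_force": force on the tool from outside, world axes, zero at the start; "ft_torque": the same for the moment, N m; "grip_width": finger opening in m; "gripper_force": force on a finger pad.
Only numpy, scipy, OpenCV 4.12 (cv2) and the standard library are available. Lean on these libraries where they do the work, as an engineer would, in place of code of your own. Each camera call takes 0.05 s, during which the arm holds its last target. There are 200 camera calls.

### The job

Fit the module with the yellow grip tab into the empty bay of the grey module carrier and press it down until its shoulders are flush with the carrier's deck (either way round will do). Then slide the blue latch fully home over the edge of the module, and let go. Leave the faulty module with the red tab, the multimeter and the screwdriver alone.

Things in the scene. Friction and masses are not known exactly. Their poses are not given: they have to be found in the camera images.
- carrier: grey module carrier, fixed, 90 (x) x 185 (y) x 38 mm high. Origin on its underside, below the bay's centre; y along it (from -130 to +55 mm), z up. Deck at z = 38 mm. Bay: recess open at the top, 44 (x) x 68 (y) mm, centred at x = y = 0, mouth chamfered 4 mm, its floor is the contact block. The latch, between 10 mm high rails at x = +-23 mm, lies on the deck at -y of the bay.
- bay_contacts (a joint): black contact block, the bay's floor, m: 0 = raised, its top 20 mm above the carrier's underside (a module merely set in stands 10 mm proud of the deck); 0.010 = pushed down to its stop, module flush. It slides straight down against about 8 N of friction, does not sink under the module's weight and does not spring back.
- latch (a joint): blue latch, m: 0 = open, 0.024 = fully home (stop). Slides along the carrier's +y towards the bay with about 2.5 N of friction, stays where left; starts at 0 to 0.006. Its tongue, 36 mm wide, lies 2 to 6 mm above the deck, its tip 46 mm from the bay's centre at 0 and 22 mm at 0.024; it hits the side of a module that stands proud.
- latch_grip (a point): centre of the top face of the latch's upright rib: 12 mm thick along the carrier's y, 34 mm wide along x, its top 28 mm above the deck and 22 mm above the tongue. At (0, -106 mm + joint value, 66 mm) in the carrier's frame. It moves with the latch; axes as the carrier's.
- module_yellow: loose white module with a yellow grip tab, about 0.14 kg: body 40 (x) x 64 (y) x 28 mm high, on the middle of its top the tab, 12 (x) x 30 (y) x 20 mm high. Origin: centre of its underside, z up. The same either way round. Stands upright on the surface. Home: origin 10 mm above the carrier's underside, body top level with the deck.
- module_red: faulty module of the same shape and sizes with a red tab; leave it alone. Origin: centre of its underside. The two modules stand right of the carrier, in either order.
- meter: multimeter, 134 x 70 x 39 mm, lying farther back on the surface; leave it alone. Origin: centre of its underside.
- driver: screwdriver with red handle, 196 x 23 x 24 mm, lying farther back on the surface; leave it alone. Origin: centre of its underside.

How it is judged:
By the outcome, as a careful person would: the job done as asked, in the order asked, and still so for the second after the job is handed in, with the robot touching nothing.
It also fails if it takes over 51 s, if anything falls off the work surface, if the arm or the gripper's body presses on something with over 40 N, if the wrist force passes 120 N, or if a joint passes its speed limit or range.

## Working session

There is one attempt and no reset: what is moved stays moved. The work goes in short steps, Python scripts to look and compute and a shell command to move; the robot and the scene stay as the last step left them, time stands still between calls to the robot, and variables do not carry over. Pictures are saved under pics/ and viewed, at most 10 in all, crops included, and the job is handed in when it is done.

```bash
mkdir -p pics; ls; python3 - <<'E'
from cell import get_state,camera,hold_point_z
import cv2,numpy as np
s=get_state()
for k in s: print(k,np.round(s[k],4))
print(hold_point_z)
for n in("scene","top"):
    c=camera(n); cv2.imwrite(f"pics/{n}0.png",c["image"][:,:,::-1]); np.savez(f"{n}0.npz",**c)
    print(n,np.round(c["mtx"],1).tolist(),c["k1"],np.round(c["R"],3).tolist(),np.round(c["t"],3))
E
```

```text
pics
t 0.0
qpos [-1.377   0.4684 -0.0116  1.6036  0.006   1.0714 -0.0563]
qvel [ 0.0022 -0.0017  0.0008 -0.001  -0.0003 -0.0017 -0.0005]
joint_efforts [-3.00000e-04 -5.32391e+01  2.10000e-02 -2.51304e+01  1.13000e-02
  7.70000e-03  0.00000e+00]
tcp_pos [0.1524 0.6313 0.2303]
ee_rot [-3.7110e-01 -3.1195e+00  2.8000e-03]
wrist_force [-0.1589  0.5541 -0.0838]
ft_torque [ 0.0171 -0.0402  0.0064]
gripper_force 0.0
grip_width 0.0855
0.0187
scene [[429.3, 0.0, 273.8], [0.0, 429.3, 204.8], [0.0, 0.0, 1.0]] -0.07322031151486134 [[0.573, -0.82, 0.01], [-0.572, -0.408, -0.712], [0.587, 0.402, -0.703]] [-0.373  0.366  0.581]
top [[532.9, 0.0, 283.4], [0.0, 532.9, 202.8], [0.0, 0.0, 1.0]] 0.06847974786812205 [[0.024, -1.0, -0.019], [-0.983, -0.02, -0.181], [0.18, 0.023, -0.983]] [-0.041  0.595  1.349]
```

View pics/top0.png

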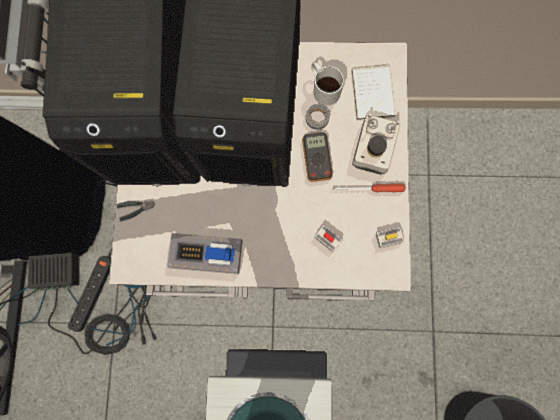

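View pics/scene0.png

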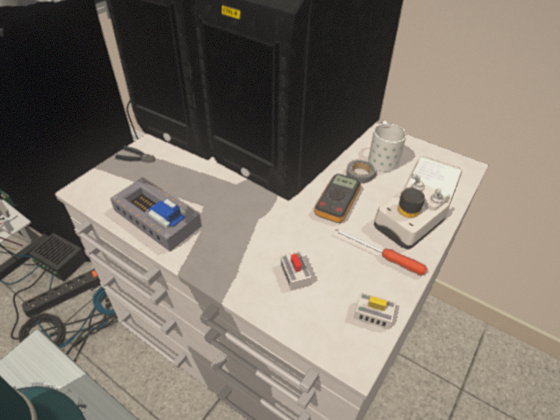

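The top view shows the carrier at about (205,254), with its bay on the left and the blue latch at (220,253). The yellow module is at (390,236) and the red one at (328,236). The meter and driver are farther back. Racks stand behind the carrier.

```bash
cat > h.py <<'E'
import cv2,numpy as np
def rays(c,uv):
    s=cv2.undistortPoints(np.asarray(uv,float).reshape(-1,1,2),c["mtx"],np.array([c["k1"],0,0,0.]))[:,0]
    return np.c_[s,np.ones(len(s))]
def onplane(c,uv,z):
    d=rays(c,uv)@c["R"]; o=-c["R"].T@c["t"]
    return o+d*((z-o[2])/d[:,2])[:,None]
def cloud(c):
    v,u=np.mgrid[0:420,0:560]; d=rays(c,np.c_[u.ravel(),v.ravel()])*c["z_map"].reshape(-1,1)
    P=(d-c["t"])@c["R"]; P[c["z_map"].ravel()==0]=np.nan
    return P.reshape(420,560,3)
def mask(c,lo,hi,box):
    m=cv2.inRange(cv2.cvtColor(c["image"],cv2.COLOR_RGB2HSV),lo,hi); k=np.zeros_like(m); x0,y0,x1,y1=box; k[y0:y1,x0:x1]=m[y0:y1,x0:x1]; return k
def rect(P):
    (c,(w,h),a)=cv2.minAreaRect((P[:,:2]*1000).astype(np.float32))
    return np.round(c,1),np.round((w,h),1),round(a,1)
E
python3 - <<'E'
from h import *
B={"top":dict(y=(370,215,410,260),r=(310,215,345,255),b=(190,235,250,275),car=(160,225,250,280)),
"scene":dict(y=(350,285,400,330),r=(275,245,320,290),b=(140,190,200,235),car=(100,170,210,255))}
for n in B:
    c=dict(np.load(n+"0.npz")); P=cloud(c); 
    for k,(lo,hi,z) in dict(y=((20,120,120),(35,255,255),.048),r=((0,130,120),(8,255,255),.048),b=((100,120,60),(130,255,255),.066)).items():
        m=mask(c,lo,hi,B[n][k]); v,u=np.nonzero(m); Q=P[v,u]; zt=np.nanpercentile(Q[:,2],95); s=Q[:,2]>zt-.008
        W=onplane(c,np.c_[u,v][s],z)
        print(n,k,len(u),"ztop",zt.round(4),"rect on plane",rect(W),"mean",W.mean(0).round(4),"depth mean",Q[s].mean(0).round(4))
    for k,box in B[n].items():
        x0,y0,x1,y1=box; Q=P[y0:y1,x0:x1].reshape(-1,3); 
        if k in"yr":
            s=abs(Q[:,2]-.028)<.006; 
        elif k=="car": s=abs(Q[:,2]-.038)<.005
        else: continue
        # plane-projected pixels
        vv,uu=np.mgrid[y0:y1,x0:x1]; W=onplane(c,np.c_[uu.ravel(),vv.ravel()][s],.038 if k=="car" else .028)
        print(n,k,"body",s.sum(),rect(W),"med z",np.nanmedian(Q[s][:,2]).round(4), "table z",np.nanpercentile(Q[:,2],20).round(4))
    x0,y0,x1,y1=B[n]["car"]; 
    s=cv2.resize(c["image"][y0-5:y1+5,x0-5:x1+5,::-1],None,fx=6,fy=6,interpolation=cv2.INTER_CUBIC); cv2.imwrite(f"pics/{n}_car.png",s); print(s.shape)
E
```

```text
top y 54 ztop 0.0524 rect on plane (array([ 515.8, -309.6]), array([11.2, 28.3]), 12.7) mean [ 0.5157 -0.31    0.048 ] depth mean [ 0.5157 -0.3099  0.0485]
top r 51 ztop 0.052 rect on plane (array([ 509.1, -148.5]), array([27.5, 11.2]), 45.7) mean [ 0.5094 -0.1482  0.048 ] depth mean [ 0.5093 -0.1481  0.0487]
top b 328 ztop 0.0674 rect on plane (array([456.9, 111.6]), array([30.8, 12.8]), 2.6) mean [0.4571 0.1128 0.066 ] depth mean [0.4572 0.1128 0.0656]
top y body 297 (array([ 516. , -309.8]), array([40. , 64.6]), 15.4) med z 0.0285 table z -0.0017
top r body 295 (array([ 509.8, -148.2]), array([63.6, 40.3]), 52.0) med z 0.0282 table z -0.0015
top car body 1471 (array([462.1, 177. ]), array([187.7,  92.1]), 86.6) med z 0.0381 table z -0.0008
(390, 600, 3)
scene y 179 ztop 0.0486 rect on plane (array([ 514. , -310.2]), array([14.1, 28.3]), 15.4) mean [ 0.5141 -0.3102  0.048 ] depth mean [ 0.5151 -0.31    0.0465]
scene r 111 ztop 0.049 rect on plane (array([ 507. , -148.8]), array([32.5, 13. ]), 54.5) mean [ 0.507  -0.1492  0.048 ] depth mean [ 0.5079 -0.1487  0.0467]
scene b 325 ztop 0.0663 rect on plane (array([455.3, 113.7]), array([34.9, 14.4]), 2.4) mean [0.4545 0.1128 0.066 ] depth mean [0.4551 0.1136 0.0651]
scene y body 598 (array([ 514.9, -310.2]), array([44.7, 63.3]), 14.6) med z 0.0276 table z -0.0011
scene r body 502 (array([ 508.3, -147.4]), array([67. , 41.2]), 52.3) med z 0.0278 table z -0.0008
scene car body 1777 (array([462. , 176.9]), array([191.1,  93.6]), 86.5) med z 0.0376 table z -0.0014
(570, 720, 3)
```

View pics/top_car.png

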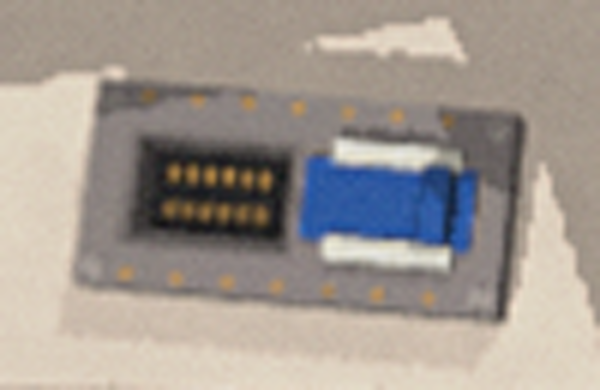

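```bash
cat >> h.py <<'E'
from scipy.spatial.transform import Rotation as Ro
def plan(x,y,z,az,note=""):
    "shift in tool axes (cm), first turn (rad, about tool z) bringing tool y to azimuth az (mod 180), shift AFTER the turn"
    from cell import get_state
    s=get_state(); R=Ro.from_rotvec(s["ee_rot"]).as_matrix(); p=np.array(s["tcp_pos"])
    cur=np.degrees(np.arctan2(R[1,1],R[0,1])); d=(az-cur+90)%180-90; turn=-np.radians(d)
    R2=R@Ro.from_rotvec([0,0,turn]).as_matrix()
    print(note,"t",s["t"],"tcp",p.round(4),"tool y az",cur.round(2),"tilt",(R[:2,2]*57.3).round(2),"turn",turn.round(4),"shift after turn cm",((np.array([x,y,z])-p)@R2*100).round(2),"F",np.round(s["wrist_force"],1),"w",round(s["grip_width"],4),"q7",round(s["qpos"][6],2))
E
python3 - <<'E'
from h import *
for n in("top","scene"):
    c=dict(np.load(n+"0.npz")); P=cloud(c).reshape(-1,3); P=P[~np.isnan(P[:,0])]
    for zl,zh in((.08,.3),(.3,.9)):
        print(n,zl,[ (y,round(float(np.percentile(s[:,0],1)),3)) for y in np.arange(-.5,.8,.1) for s in [P[(abs(P[:,1]-y)<.05)&(P[:,2]>zl)&(P[:,2]<zh)&(P[:,0]>.2)]] if len(s)>20])
plan(.515,-.310,.20,15,"to module"); plan(.40,.15,.23,15,"mid")
E
```

```text
top 0.08 [(np.float64(-0.5), 1.135), (np.float64(-0.4), 1.135), (np.float64(-0.30000000000000004), 0.724), (np.float64(-0.20000000000000007), 0.739), (np.float64(-0.10000000000000009), 0.86), (np.float64(-1.1102230246251565e-16), 0.63), (np.float64(0.09999999999999987), 0.633), (np.float64(0.19999999999999984), 0.63), (np.float64(0.2999999999999998), 0.626), (np.float64(0.3999999999999998), 0.625), (np.float64(0.5999999999999996), 0.836)]
top 0.3 [(np.float64(-0.10000000000000009), 0.861), (np.float64(-1.1102230246251565e-16), 0.631), (np.float64(0.09999999999999987), 0.634), (np.float64(0.19999999999999984), 0.631), (np.float64(0.2999999999999998), 0.627), (np.float64(0.3999999999999998), 0.626)]
scene 0.08 [(np.float64(-0.5), 1.137), (np.float64(-0.4), 1.136), (np.float64(-0.30000000000000004), 0.727), (np.float64(-0.20000000000000007), 0.798), (np.float64(-0.10000000000000009), 0.875), (np.float64(-1.1102230246251565e-16), 0.63), (np.float64(0.09999999999999987), 0.632), (np.float64(0.19999999999999984), 0.63), (np.float64(0.2999999999999998), 0.627), (np.float64(0.3999999999999998), 0.625), (np.float64(0.6999999999999997), 0.565)]
scene 0.3 [(np.float64(-0.4), 1.137), (np.float64(-0.30000000000000004), 1.136), (np.float64(-0.20000000000000007), 1.136), (np.float64(-0.10000000000000009), 0.872), (np.float64(-1.1102230246251565e-16), 0.63), (np.float64(0.09999999999999987), 0.633), (np.float64(0.19999999999999984), 0.631), (np.float64(0.2999999999999998), 0.627), (np.float64(0.3999999999999998), 0.625)]
to module t 0.1 tcp [0.1524 0.6313 0.2304] tool y az 76.43 tilt [-0.02 -0.09] turn 1.0721 shift after turn cm [-100.31   10.66    3.18] F [-0.8  0.2 -0.7] w 0.0852 q7 -0.06
mid t 0.1 tcp [0.1524 0.6313 0.2304] tool y az 76.43 tilt [-0.02 -0.09] turn 1.0721 shift after turn cm [-52.9   11.46   0.11] F [-0.8  0.2 -0.7] w 0.0852 q7 -0.06
```

```bash
python3 -m handwheel '[[[0,0,0,0,0.134],[0,0,0,0,0.134],[0,0,0,0,0.134],[0,0,0,0,0.134],[0,0,0,0,0.134],[0,0,0,0,0.134],[0,0,0,0,0.134],[0,0,0,0,0.134]]]' 60
python3 -m handwheel '[[[0,-4.4,0.95,0,0],[0,-4.4,0.95,0,0],[0,-4.4,0.95,0,0],[0,-4.4,0.95,0,0],[0,-4.4,0.95,0,0],[0,-4.4,0.95,0,0],[0,-4.4,0.95,0,0],[0,-4.4,0.95,0,0],[0,-4.4,0.95,0,0],[0,-4.4,0.95,0,0],[0,-4.4,0.95,0,0],[0,-4.4,0.95,0,0]]]'
python3 -c "
from h import *
plan(.515,-.310,.14,15)"
```

```text
t: 0.9
tcp_pos: [0.1524, 0.6315, 0.2307]
ee_rot: [1.919, 2.487, -0.001]
wrist_force: [0.5, 0.2, -0.1]
grip_width: 0.0854
gripper_force: 0.0
t: 2.1
tcp_pos: [0.3997, 0.1496, 0.2313]
ee_rot: [-1.912, -2.493, -0.001]
wrist_force: [0.7, 0.9, 0.3]
grip_width: 0.085
gripper_force: 0.0
 t 2.1 tcp [0.3997 0.1496 0.2313] tool y az 15.02 tilt [0.   0.03] turn 0.0004 shift after turn cm [-47.39  -0.76   9.11] F [0.7 0.9 0.3] w 0.085 q7 -0.12
```

```bash
python3 -m handwheel '[[[60,-3.95,-0.06,0.76,0],[60,-3.95,-0.06,0.76,0],[60,-3.95,-0.06,0.76,0],[60,-3.95,-0.06,0.76,0],[60,-3.95,-0.06,0.76,0],[60,-3.95,-0.06,0.76,0],[60,-3.95,-0.06,0.76,0],[60,-3.95,-0.06,0.76,0],[120,-3.95,-0.06,0.76,0],[120,-3.95,-0.06,0.76,0],[120,-3.95,-0.06,0.76,0],[120,-3.95,-0.06,0.76,0]]]'
python3 -m handwheel '[[[120,0,0,0,0],[120,0,0,0,0]]]'
python3 - <<'E'
from h import *
from cell import camera
plan(.515,-.310,.031,15)
a=[]
for n,b in(("scene",(310,220,450,340)),("top",(320,160,460,280))):
    c=camera(n); x0,y0,x1,y1=b; a.append(cv2.resize(c["image"][y0:y1,x0:x1,::-1],(400,343),interpolation=cv2.INTER_CUBIC))
cv2.imwrite("pics/near.png",np.hstack(a))
E
```

```text
t: 3.3
tcp_pos: [0.5152, -0.3096, 0.1392]
ee_rot: [-1.911, -2.492, -0.0]
wrist_force: [1.2, -0.0, 0.7]
grip_width: 0.0452
gripper_force: 0.0
t: 3.5
tcp_pos: [0.5143, -0.3089, 0.1393]
ee_rot: [-1.914, -2.489, 0.001]
wrist_force: [0.6, 0.9, -0.7]
grip_width: 0.0451
gripper_force: 0.0
 t 3.5 tcp [ 0.5143 -0.3089  0.1393] tool y az 14.89 tilt [-0.1   0.02] turn -0.0019 shift after turn cm [-0.13  0.06 10.83] F [ 0.6  0.9 -0.7] w 0.0451 q7 1.12
```

View pics/near.png

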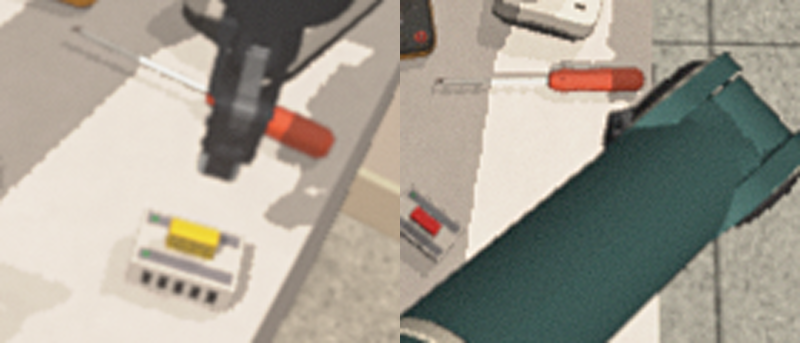

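The left panel shows the gripper directly above the yellow module, with the tab between the fingers' closing directions. I'll go down and grip.

```bash
python3 -m handwheel '[[[120,-0.1,0,1.8,0],[120,0,0,1.8,0],[120,0,0,1.8,0],[120,0,0,1.8,0],[120,0,0,1.8,0],[120,0,0,1.0,0],[120,0,0,0.6,0],[120,0,0,0.2,0],[120,0,0,0,0]]]'
python3 -m handwheel '[[[255,0,0,0,0],[255,0,0,0,0],[255,0,0,0,0],[255,0,0,0,0],[255,0,0,0,0],[255,0,0,0,0]]]' 60
python3 - <<'E'
from h import *
from cell import camera
plan(.515,-.310,.20,15)
c=camera("scene"); cv2.imwrite("pics/grip.png",cv2.resize(c["image"][240:350,310:450,::-1],None,fx=4,fy=4,interpolation=cv2.INTER_CUBIC))
E
```

```text
t: 4.5
tcp_pos: [0.5156, -0.3095, 0.0323]
ee_rot: [1.912, 2.492, 0.0]
wrist_force: [-0.7, 0.5, 0.8]
grip_width: 0.0451
gripper_force: 0.0
t: 5.1
tcp_pos: [0.516, -0.3095, 0.0327]
ee_rot: [1.911, 2.492, 0.001]
wrist_force: [0.3, 0.8, 5.3]
grip_width: 0.0103
gripper_force: 61.6
 t 5.1 tcp [ 0.516  -0.3095  0.0327] tool y az 15.01 tilt [ 0.07 -0.02] turn 0.0002 shift after turn cm [ -0.04  -0.09 -16.73] F [0.3 0.8 5.3] w 0.0103 q7 1.22
```

View pics/grip.png

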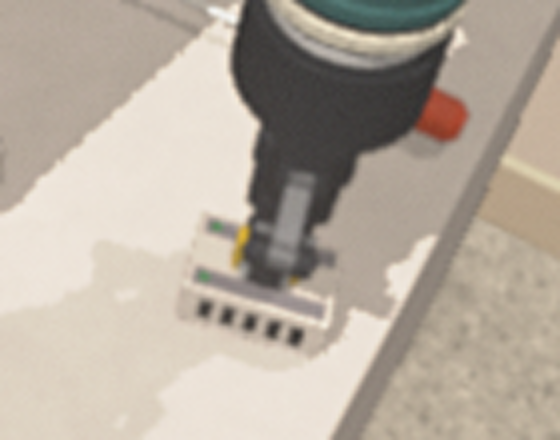

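The tab is held between the pads at about (285,250) in the crop, and the grip force reads 61 N. I'll lift and carry it.

```bash
python3 -m handwheel '[[[255,0,0,-1,0],[255,0,0,-2,0],[255,0,0,-2.5,0],[255,0,0,-2.5,0],[255,0,0,-2.5,0],[255,0,0,-2.2,0],[255,0,0,0,0.107],[255,0,0,0,0.107],[255,0,0,0,0.107],[255,0,0,0,0]]]'
python3 -c "
from h import *
plan(.464,.212,.16,-3.4)"
```

```text
t: 6.15
tcp_pos: [0.5148, -0.3089, 0.1588]
ee_rot: [-2.286, -2.154, 0.001]
wrist_force: [-0.2, 0.3, -1.9]
grip_width: 0.0103
gripper_force: 60.5
 t 6.15 tcp [ 0.5148 -0.3089  0.1588] tool y az -3.4 tilt [-0.07  0.01] turn -0.0001 shift after turn cm [51.7  -8.16 -0.1 ] F [-0.2  0.3 -1.9] w 0.0103 q7 0.84
```

```bash
python3 -m handwheel '[[[255,2.4,-0.4,0,0],[255,4.5,-0.7,0,0],[255,4.5,-0.7,0,0],[255,4.5,-0.7,0,0],[255,4.5,-0.7,0,0],[255,4.5,-0.7,0,0],[255,4.5,-0.7,0,0],[255,4.5,-0.7,0,0],[255,4.5,-0.7,0,0],[255,4.5,-0.7,0,0],[255,4.5,-0.7,0,0],[255,4.3,-0.76,0,0]]]'
python3 -m handwheel '[[[255,0,0,1,0],[255,0,0,1,0],[255,0,0,1,0],[255,0,0,1,0],[255,0,0,1,0],[255,0,0,1,0],[255,0,0,0,0],[255,0,0,0,0]]]'
python3 - <<'E'
from h import *
from cell import camera
plan(.4643,.2144,.10,-3.4)
a=[]
for n,b in(("scene",(80,120,240,260)),("top",(140,180,300,320))):
    c=camera(n); np.savez(n+"1.npz",**c); x0,y0,x1,y1=b; a.append(cv2.resize(c["image"][y0:y1,x0:x1,::-1],(400,350),interpolation=cv2.INTER_CUBIC))
cv2.imwrite("pics/over.png",np.hstack(a))
E
```

```text
t: 7.35
tcp_pos: [0.4638, 0.2136, 0.1593]
ee_rot: [-2.282, -2.159, -0.0]
wrist_force: [0.5, -0.3, -0.6]
grip_width: 0.0105
gripper_force: 60.5
t: 8.15
tcp_pos: [0.4646, 0.2112, 0.0989]
ee_rot: [2.287, 2.154, -0.001]
wrist_force: [0.5, -1.2, -2.4]
grip_width: 0.0103
gripper_force: 60.5
 t 8.15 tcp [0.4646 0.2112 0.0989] tool y az -3.42 tilt [-0.01 -0.02] turn -0.0003 shift after turn cm [ 0.32 -0.05 -0.11] F [ 0.5 -1.2 -2.4] w 0.0103 q7 -0.11
```

View pics/over.png

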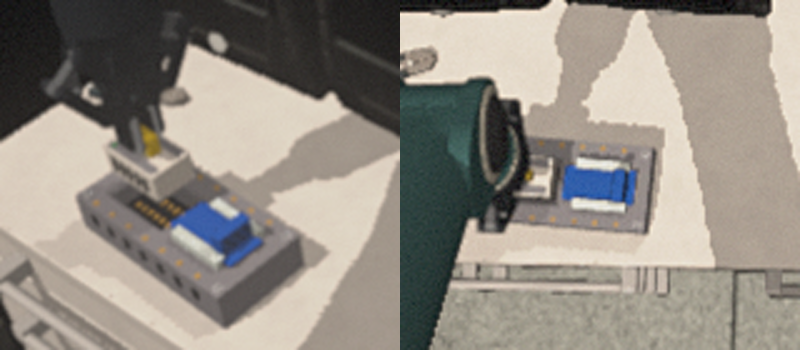

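The module hangs level above the bay at about (150,165) in the left panel. I'll measure it in hand and the carrier with both views.

```bash
python3 - <<'E'
from h import *
yaw=np.radians(-3.4);ex=np.array([np.cos(yaw),np.sin(yaw)]);ey=np.array([-ex[1],ex[0]])
zt=.0989-.0327+.028; O=np.array([.4643,.2144])
for n in("scene","top"):
    c=dict(np.load(n+"1.npz")); P=cloud(c); img=cv2.cvtColor(c["image"],cv2.COLOR_RGB2HSV)
    m=(abs(P[...,2]-zt)<.006)&(abs(P[...,0]-.4646)<.05)&(abs(P[...,1]-.2112)<.05)&(img[...,2]>110)&(img[...,1]<70)
    k=cv2.morphologyEx(m.astype(np.uint8),cv2.MORPH_OPEN,np.ones((2,2))); v,u=np.nonzero(k)
    W=onplane(c,np.c_[u,v],zt)[:,:2]-np.array([.4646,.2112]); L=np.c_[W@ex,W@ey]*1000
    print(n,"module in hand rel TCP (carrier axes): n",len(u),"x",np.percentile(L[:,0],[0,2,98,100]).round(1),"y",np.percentile(L[:,1],[0,2,98,100]).round(1),rect(onplane(c,np.c_[u,v],zt)))
    # bay (first pictures): dark region inside deck
    c=dict(np.load(n+"0.npz")); P=cloud(c); v,u=np.mgrid[0:420,0:560]; W=onplane(c,np.c_[u.ravel(),v.ravel()],.038)[:,:2]-O
    L=np.c_[W@ex,W@ey]*1000; g=cv2.cvtColor(c["image"],cv2.COLOR_RGB2GRAY).ravel()
    inn=(abs(L[:,0])<30)&(abs(L[:,1])<42)
    for nm,ax,oth in(("x",0,1),("y",1,0)):
        b=np.arange(-54 if nm=="x" else -45,60 if nm=="x" else 64,3); s=(abs(L[:,oth])<12)
        print(nm,[(int(e),int(np.median(g[s&(abs(L[:,ax]-e)<1.6)]))) for e in b if (s&(abs(L[:,ax]-e)<1.6)).any()])
E
```

```text
scene module in hand rel TCP (carrier axes): n 242 x [-23.5 -22.4  18.2  19.4] y [-41.  -40.   21.7  24.2] (array([462.2, 202.9]), array([65. , 42.7]), 85.9)
x [(-54, 100), (-51, 97), (-48, 104), (-45, 116), (-42, 134), (-39, 136), (-36, 136), (-33, 136), (-30, 136), (-27, 132), (-24, 106), (-21, 68), (-18, 84), (-15, 92), (-12, 72), (-9, 54), (-6, 58), (-3, 73), (0, 90), (3, 70), (6, 59), (9, 83), (12, 105), (15, 108), (18, 108), (21, 122), (24, 138), (27, 139), (30, 135), (33, 135), (36, 135), (39, 134), (42, 125), (45, 123), (48, 144), (51, 154), (54, 152), (57, 151)]
y [(-45, 92), (-42, 92), (-39, 93), (-36, 91), (-33, 74), (-30, 76), (-27, 73), (-24, 66), (-21, 66), (-18, 68), (-15, 67), (-12, 74), (-9, 69), (-6, 70), (-3, 71), (0, 73), (3, 83), (6, 68), (9, 59), (12, 66), (15, 79), (18, 84), (21, 84), (24, 84), (27, 86), (30, 100), (33, 119), (36, 131), (39, 134), (42, 135), (45, 134), (48, 133), (51, 135), (54, 154), (57, 191), (60, 213), (63, 216)]
top module in hand rel TCP (carrier axes): n 130 x [-22.1 -21.3  17.1  17.6] y [-37.5 -37.2 -11.8 -10.2] (array([461.1, 187.1]), array([27.1, 39.5]), 84.9)
x [(-54, 193), (-51, 192), (-48, 177), (-45, 127), (-42, 133), (-39, 140), (-36, 134), (-33, 135), (-30, 136), (-27, 130), (-24, 102), (-21, 76), (-18, 38), (-15, 29), (-12, 71), (-9, 87), (-6, 62), (-3, 35), (0, 38), (3, 75), (6, 111), (9, 91), (12, 36), (15, 46), (18, 73), (21, 103), (24, 126), (27, 131), (30, 134), (33, 134), (36, 135), (39, 133), (42, 126), (45, 125), (48, 156), (51, 154), (54, 153), (57, 153)]
y [(-45, 81), (-42, 90), (-39, 116), (-36, 116), (-33, 70), (-30, 34), (-27, 39), (-24, 82), (-21, 65), (-18, 46), (-15, 80), (-12, 62), (-9, 67), (-6, 91), (-3, 60), (0, 75), (3, 48), (6, 49), (9, 81), (12, 59), (15, 72), (18, 75), (21, 41), (24, 39), (27, 51), (30, 56), (33, 83), (36, 116), (39, 127), (42, 135), (45, 135), (48, 132), (51, 132), (54, 139), (57, 184), (60, 209), (63, 211)]
```

```bash
python3 - <<'E'
from h import *
yaw=np.radians(-3.4);ex=np.array([np.cos(yaw),np.sin(yaw)]);ey=np.array([-ex[1],ex[0]]); T=np.array([.4646,.2112])
for n in("scene","top"):
    c=dict(np.load(n+"1.npz")); P=cloud(c); img=cv2.cvtColor(c["image"],cv2.COLOR_RGB2HSV)
    m=(P[...,2]>.055)&(P[...,2]<.112)&(abs(P[...,0]-T[0])<.05)&(abs(P[...,1]-T[1])<.06)&(img[...,2]>100)&(img[...,1]<80)
    Q=P[m]; L=np.c_[(Q[:,:2]-T)@ex,(Q[:,:2]-T)@ey,Q[:,2]]*1000
    print(n,len(L)); 
    top=L[(abs(L[:,0]+2)<15)&(L[:,1]>-32)&(L[:,2]>78)]
    A=np.c_[top[:,:2],np.ones(len(top))]
    r=np.ones(len(top),bool)
    for _ in range(4):
        k=np.linalg.lstsq(A[r],top[r,2],rcond=None)[0]; r=abs(A@k-top[:,2])<3
    print(" plane slopes(deg)",np.degrees(k[:2]).round(1),"z at 0",k[2].round(1),r.sum())
    for y in range(-48,32,4):
        s=L[(abs(L[:,1]-y)<2)&(abs(L[:,0]+2)<14)]; print((y,len(s),np.median(s[:,2]).round(0) if len(s) else None),end=" ")
    print()
    ym=cv2.inRange(img,(20,110,90),(35,255,255))>0; ym&=(abs(P[...,0]-T[0])<.05)&(abs(P[...,1]-T[1])<.06)&(P[...,2]>.07)
    Q=P[ym]; L=np.c_[(Q[:,:2]-T)@ex,(Q[:,:2]-T)@ey,Q[:,2]]*1000
    if len(L): print(" yellow",len(L),np.percentile(L,[3,50,97],axis=0).round(1).tolist())
E
```

```text
scene 523
 plane slopes(deg) [ 0.7 -0.4] z at 0 94.0 155
(-48, 0, None) (-44, 0, None) (-40, 0, None) (-36, 0, None) (-32, 128, np.float64(81.0)) (-28, 24, np.float64(93.0)) (-24, 13, np.float64(94.0)) (-20, 20, np.float64(94.0)) (-16, 18, np.float64(94.0)) (-12, 16, np.float64(95.0)) (-8, 19, np.float64(102.0)) (-4, 8, np.float64(94.0)) (0, 4, np.float64(94.0)) (4, 4, np.float64(94.0)) (8, 5, np.float64(94.0)) (12, 4, np.float64(94.0)) (16, 2, np.float64(94.0)) (20, 2, np.float64(94.0)) (24, 4, np.float64(93.0)) (28, 3, np.float64(93.0)) 
 yellow 62 [[-6.0, -15.5, 97.4], [0.3, -13.3, 110.0], [5.2, 1.0, 114.1]]
top 164
 plane slopes(deg) [2.4 2.7] z at 0 95.8 65
(-48, 0, None) (-44, 0, None) (-40, 0, None) (-36, 5, np.float64(90.0)) (-32, 20, np.float64(93.0)) (-28, 20, np.float64(94.0)) (-24, 17, np.float64(95.0)) (-20, 15, np.float64(94.0)) (-16, 21, np.float64(94.0)) (-12, 6, np.float64(95.0)) (-8, 2, np.float64(92.0)) (-4, 0, None) (0, 0, None) (4, 0, None) (8, 0, None) (12, 0, None) (16, 0, None) (20, 0, None) (24, 0, None) (28, 0, None) 
 yellow 10 [[-11.0, -37.3, 109.3], [-3.8, -16.5, 113.4], [1.7, -14.5, 232.2]]
```

The in-hand module is level, its top is at 94 mm as expected, and it is centred on the TCP to about 1 mm. I'll shift 4 mm and go down into the mouth, watching the force.

```bash
python3 -m handwheel '[[[255,0.37,0.02,0.5,0],[255,0,0,0.7,0],[255,0,0,0.7,0],[255,0,0,0.5,0],[255,0,0,0.3,0],[255,0,0,0,0],[255,0,0,0,0]]]'
python3 -c "
from h import *
plan(.465,.215,.0527,-3.4)"
```

```text
t: 8.95
tcp_pos: [0.465, 0.2152, 0.0721]
ee_rot: [2.286, 2.154, 0.0]
wrist_force: [0.2, -0.1, -2.1]
grip_width: 0.0107
gripper_force: 60.5
 t 8.95 tcp [0.465  0.2152 0.0721] tool y az -3.4 tilt [ 0.01 -0.01] turn -0.0 shift after turn cm [-0.02 -0.    1.94] F [ 0.2 -0.1 -2.1] w 0.0107 q7 -0.08
```

Module bottom is now at 39 mm. Next it enters the chamfer and the bay.

```bash
python3 -m handwheel '[[[255,0,0,0.2,0],[255,0,0,0.2,0],[255,0,0,0.2,0],[255,0,0,0.2,0]]]'
python3 -m handwheel '[[[255,0,0,0.2,0],[255,0,0,0.2,0],[255,0,0,0.2,0],[255,0,0,0.2,0]]]'
```

```text
t: 9.35
tcp_pos: [0.4649, 0.2154, 0.064]
ee_rot: [-2.286, -2.155, -0.0]
wrist_force: [0.3, 0.4, -1.3]
grip_width: 0.0104
gripper_force: 60.5
t: 9.75
tcp_pos: [0.4649, 0.2153, 0.0559]
ee_rot: [-2.286, -2.155, -0.0]
wrist_force: [0.2, 0.2, -2.2]
grip_width: 0.0103
gripper_force: 60.5
```

It is inside the bay with no side force. Now I'll press it down.

```bash
python3 -m handwheel '[[[255,0,0,0.2,0],[255,0,0,0.2,0],[255,0,0,0.2,0],[255,0,0,0.2,0]]]'
python3 -m handwheel '[[[255,0,0,0.15,0],[255,0,0,0.15,0],[255,0,0,0.1,0],[255,0,0,0.1,0]]]'
```

```text
t: 10.15
tcp_pos: [0.4651, 0.2153, 0.0485]
ee_rot: [-2.286, -2.154, -0.001]
wrist_force: [-1.7, 0.5, 6.4]
grip_width: 0.01
gripper_force: 61.6
t: 10.55
tcp_pos: [0.4651, 0.2154, 0.0436]
ee_rot: [-2.286, -2.154, -0.001]
wrist_force: [-1.1, -0.1, 6.2]
grip_width: 0.0099
gripper_force: 61.6
```

```bash
python3 -m handwheel '[[[255,0,0,0.1,0],[255,0,0,0.1,0],[255,0,0,0,0]]]'
python3 -m handwheel '[[[255,0,0,0.1,0],[255,0,0,0.1,0],[255,0,0,0,0]]]'
```

```text
t: 10.85
tcp_pos: [0.4652, 0.2153, 0.0425]
ee_rot: [-2.286, -2.153, -0.001]
wrist_force: [-3.8, -1.4, 16.3]
grip_width: 0.0104
gripper_force: 62.9
t: 11.15
tcp_pos: [0.4654, 0.2154, 0.0423]
ee_rot: [-2.284, -2.152, -0.003]
wrist_force: [-9.6, -4.9, 36.9]
grip_width: 0.0103
gripper_force: 65.9
```

It is on the stop: z has stalled at 42.3 mm and the force is 37 N. I'll relieve the load, open, rise and look.

```bash
python3 -m handwheel '[[[255,0,0,-0.25,0],[255,0,0,0,0],[120,0,0,0,0],[120,0,0,0,0],[120,0,0,0,0],[120,0,0,0,0],[120,0,0,-0.5,0],[120,0,0,-2,0],[120,0,0,-3,0],[255,0,0,-3,0],[255,0,0,0,0]]]'
python3 - <<'E'
from h import *
from cell import camera
yaw=np.radians(-3.4);ey=np.array([-np.sin(yaw),np.cos(yaw)]); g=np.array([.4643,.2144])-.137*ey; plan(*g,.12,-3.4)
a=[]
for n,b in(("scene",(80,120,240,260)),("top",(140,180,300,320))):
    c=camera(n); np.savez(n+"2.npz",**c); x0,y0,x1,y1=b; a.append(cv2.resize(c["image"][y0:y1,x0:x1,::-1],(400,350),interpolation=cv2.INTER_CUBIC))
    P=cloud(c); ex=np.array([np.cos(yaw),np.sin(yaw)]); d=P[...,:2]-np.array([.4643,.2144]); lx,ly=d@ex*1000,d@ey*1000
    hsv=cv2.cvtColor(c["image"],cv2.COLOR_RGB2HSV)
    for nm,s in(("shoulder +x",(abs(lx-13.5)<4)&(abs(ly)<28)),("shoulder -x",(abs(lx+13.5)<4)&(abs(ly)<28)),("end -y",(abs(lx)<16)&(abs(ly+24)<5)),("end +y",(abs(lx)<16)&(abs(ly-24)<5)),("deck +y",(abs(lx)<30)&(abs(ly-45)<5)),("deck +x",(abs(lx-34)<5)&(abs(ly)<28)),("deck -x",(abs(lx+34)<5)&(abs(ly)<28))):
        z=P[...,2][s&(P[...,2]<.07)]; print(n,nm,len(z),(np.median(z)*1000).round(1) if len(z) else None)
    m=(mask(c,(100,120,60),(130,255,255),(100,170,260,290))>0)&(P[...,2]>.059); print("rib local y",np.median(ly[m]).round(1),np.percentile(ly[m],[3,97]).round(1),"z",np.median(P[...,2][m]).round(4))
cv2.imwrite("pics/in.png",np.hstack(a))
E
```

```text
t: 12.25
tcp_pos: [0.4672, 0.2162, 0.1301]
ee_rot: [2.286, 2.154, 0.011]
wrist_force: [0.1, -0.2, -0.5]
grip_width: 0.0172
gripper_force: 0.0
 t 12.25 tcp [0.4672 0.2162 0.1301] tool y az -3.4 tilt [0.32 0.23] turn -0.0 shift after turn cm [-13.9   -0.29   0.95] F [ 0.1 -0.2 -0.5] w 0.0172 q7 -0.15
scene shoulder +x 34 38.0
scene shoulder -x 79 37.8
scene end -y 56 37.8
scene end +y 23 38.0
scene deck +y 88 37.9
scene deck +x 77 38.2
scene deck -x 91 37.6
rib local y -101.5 [-105.8  -94.9] z 0.0654
top shoulder +x 42 38.5
top shoulder -x 58 38.1
top end -y 51 37.6
top end +y 0 None
top deck +y 0 None
top deck +x 52 37.6
top deck -x 66 37.9
rib local y -102.3 [-107.1  -96.1] z 0.0661
```

View pics/in.png

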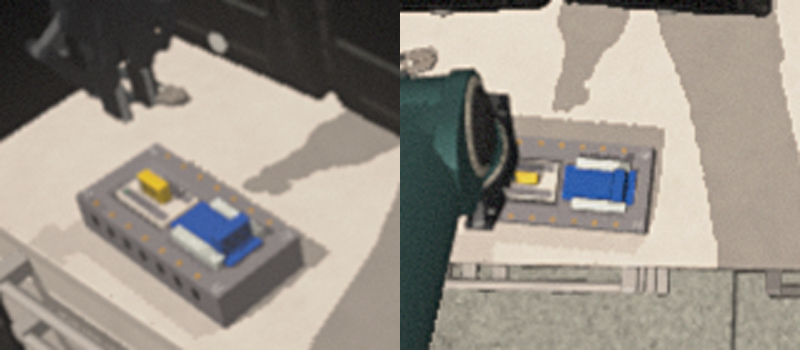

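The module is seated: shoulders measure 38 mm, level with the deck, and the fingers are clear. The latch is about 4 mm along. I'll go behind the rib with the fingers shut.

```bash
python3 -m handwheel '[[[255,-2.5,-0.1,0,0],[255,-3.5,-0.1,0,0],[255,-3.5,-0.1,0,0],[255,-3,0,0,0],[255,-1.4,0,0,0],[255,0,0,1.6,0],[255,0,0,2,0],[255,0,0,2,0],[255,0,0,1.5,0],[255,0,0,0.7,0],[255,0,0,0,0]]]'
python3 -m handwheel '[[[255,0.4,0,0,0],[255,0.4,0,0,0],[255,0.4,0,0,0],[255,0.4,0,0,0],[255,0.4,0,0,0],[255,0.4,0,0,0]]]'
python3 -c "
from h import *
yaw=np.radians(-3.4);ey=np.array([-np.sin(yaw),np.cos(yaw)]); g=np.array([.4643,.2144])-.099*ey; plan(*g,.052,-3.4)"
```

```text
t: 13.45
tcp_pos: [0.4529, 0.0768, 0.0475]
ee_rot: [-2.285, -2.155, 0.004]
wrist_force: [0.5, -0.9, -0.6]
grip_width: -0.0
gripper_force: 0.0
t: 14.05
tcp_pos: [0.4552, 0.1007, 0.0488]
ee_rot: [2.286, 2.155, 0.0]
wrist_force: [0.3, -3.3, 2.4]
grip_width: -0.0001
gripper_force: 1.4
 t 14.05 tcp [0.4552 0.1007 0.0488] tool y az -3.38 tilt [ 0.03 -0.02] turn 0.0004 shift after turn cm [ 1.5   0.23 -0.32] F [ 0.3 -3.3  2.4] w -0.0001 q7 0.19
```

```bash
python3 -m handwheel '[[[255,0.3,0,-0.2,0],[255,0.3,0,0,0],[255,0.3,0,0,0],[255,0.3,0,0,0]]]'
python3 -m handwheel '[[[255,0.2,0,0,0],[255,0.2,0,0,0],[255,0.1,0,0,0],[255,0,0,0,0]]]'
```

```text
t: 14.45
tcp_pos: [0.4556, 0.1127, 0.0506]
ee_rot: [-2.286, -2.154, 0.001]
wrist_force: [-1.3, -3.4, 1.1]
grip_width: 0.0002
gripper_force: 1.4
t: 14.85
tcp_pos: [0.456, 0.1176, 0.0505]
ee_rot: [-2.286, -2.155, 0.0]
wrist_force: [-1.7, -3.1, 0.7]
grip_width: 0.0001
gripper_force: 1.3
```

```bash
python3 -m handwheel '[[[255,0.15,0,0,0],[255,0.1,0,0,0],[255,0,0,0,0]]]'
python3 -m handwheel '[[[255,0.1,0,0,0],[255,0.1,0,0,0],[255,0,0,0,0]]]'
```

```text
t: 15.15
tcp_pos: [0.456, 0.1178, 0.0505]
ee_rot: [2.287, 2.152, -0.003]
wrist_force: [-2.3, -9.0, 4.3]
grip_width: -0.0002
gripper_force: 4.5
t: 15.45
tcp_pos: [0.456, 0.1179, 0.0505]
ee_rot: [2.287, 2.149, -0.006]
wrist_force: [-2.6, -14.8, 7.1]
grip_width: 0.0001
gripper_force: 7.0
```

The latch has hit its stop: 15 N with no motion, and the TCP is within 2 mm of where I expected. I'll back off, rise, move aside and verify.

```bash
python3 -m handwheel '[[[255,-1,0,0,0],[255,-1.5,0,0,0],[255,-0.5,0,-1.5,0],[255,0,0,-3,0],[255,0,0,-4,0],[255,-4,0,-4,0],[255,-4.5,0,0,0],[255,-4.5,0,0,0],[255,-4.5,0,0,0],[255,-4,0,0,0],[255,0,0,0,0]]]'
python3 - <<'E'
from h import *
from cell import camera
yaw=np.radians(-3.4);ey=np.array([-np.sin(yaw),np.cos(yaw)]);ex=np.array([np.cos(yaw),np.sin(yaw)])
a=[]
for n,b in(("scene",(80,120,240,260)),("top",(140,180,300,320))):
    c=camera(n); x0,y0,x1,y1=b; a.append(cv2.resize(c["image"][y0:y1,x0:x1,::-1],(400,350),interpolation=cv2.INTER_CUBIC))
    P=cloud(c); d=P[...,:2]-np.array([.4643,.2144]); lx,ly=d@ex*1000,d@ey*1000
    bl=mask(c,(100,120,60),(130,255,255),(100,170,260,290))>0
    m=bl&(P[...,2]>.059); print(n,"rib y",np.median(ly[m]).round(1),"tip y",np.percentile(ly[bl&(P[...,2]<.05)],[97,99]).round(1))
    for nm,s in(("sh +x",(abs(lx-13.5)<4)&(abs(ly)<18)),("sh -x",(abs(lx+13.5)<4)&(abs(ly)<18)),("end +y",(abs(lx)<16)&(abs(ly-24)<5))):
        z=P[...,2][s&~bl&(P[...,2]<.07)]; print(nm,len(z),(np.median(z)*1000).round(1) if len(z) else None)
cv2.imwrite("pics/end.png",np.hstack(a))
E
```

```text
t: 16.55
tcp_pos: [0.4423, -0.1229, 0.1718]
ee_rot: [2.293, 2.143, 0.002]
wrist_force: [0.2, -0.0, -0.2]
grip_width: -0.0002
gripper_force: 0.0
scene rib y -82.5 tip y [-23.9 -23.2]
sh +x 14 38.1
sh -x 44 37.7
end +y 22 37.7
top rib y -82.8 tip y [-24.3 304.3]
sh +x 41 38.7
sh -x 40 38.1
end +y 43 37.5
```

View pics/end.png

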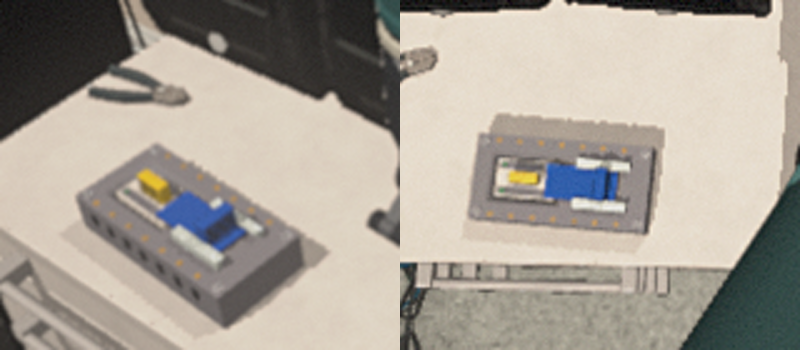

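The latch tongue overlaps the module's edge: the rib is at −82.5 mm (home is −82) and the shoulders are at 38 mm. The robot is clear, so I'm handing in.

```bash
python3 -c "
from cell import sign_off
print(sign_off())"
```

```text
the job is handed in; nothing more can be done
None
```

The yellow module is pressed in flush with the carrier's deck, the blue latch is pushed to its stop over its edge, the robot is clear, and the job was handed in at about 17 s; I don't have the judge's result.

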